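# Tip the wheel nuts out of the notched tray

### The arm

A 6-joint arm with a two-finger parallel gripper is mounted at the origin on the work surface. World frame = base frame: x ahead of the robot, y to its left, z up, the work surface at z = 0. Lengths are in mm, angles in rad, forces in N, time in s.
With the tool pointing down it reaches from about 300 to 775 mm from the base axis. Payload 14.6 kg.
Tool frame: the origin (TCP) lies midway between the tips of the shut fingers; the grasp point (between the pads) lies 19 mm behind it; x points along the fingers, z is the direction in which the jaws open and shut, and the axes are right-handed (so a half turn about x gives the same grasp; the last joint's range is limited). The gripper opens to 94 mm and grips with 3 to 60 N. Pads are 16 mm wide; open, the fingers measure 119 mm over their backs; the gripper's body (75 mm by 177 mm) begins 78 mm behind the grasp point.
Start: joints at [-1.36, 0.3, 1.521, -0, 1.321, -0.067], TCP at [150.825, -528.905, 174.246] pointing down, gripper open.
Joint ranges: [-3.03, 3.03], [-0.79, 2.21], [0.23, 2.52], [-1.04, 4.18], [0, 3.07], [-2.55, 2.55]. Speed limits (rad/s): [2.22, 2.22, 2.57, 3.14, 3.14, 3.14].

### API

Orientations are given as a unit quaternion [x, y, z, w].
In Python, from rig import ctrl gives the robot as it stands.
- The arm moves only by the tool move_arm, never from a script. Its argument "steps" is a list of rows, each a list of 7 numbers: the shift along the tool's x, y, z in mm, then the turn, a rotation vector about the tool's x, y, z in degrees, then the finger opening in mm, from 0 to 94. A call has 1 to 20 rows; each row is the pose to reach, as a shift and turn from the pose commanded when the call began, along the tool's axes at that moment; what a row does not reach only later rows make up. A row lasts 1/10 s, in which the tool goes at most 50 mm and 8.59 degrees, less where a joint would pass 70% of its speed; a pose out of reach is approached as far as the arm can. A call with a gripper value outside its range is refused whole. The fingers move at their own pace and stop on an object; "force" is the grip in N (left out, the last holds). Time passes only in rows, so rows that repeat a pose let the fingers close. It gives the time, the measured TCP pose, the force and the opening at its end, in the units of the state.
- ctrl.state(): the state, without advancing time (a new reading comes with each control period).
- ctrl.snapshot(name): name is "side" or "top" or "wrist"; returns the picture (400x640x3 uint8, red, green, blue); there is no depth.
- ctrl.camera_model(name): a dict with "fx", "fy", "cx", "cy" (pixels), "distortion" ([k1, k2, p1, p2, k3] as OpenCV has them; the pictures are not rectified), "camera_from_world" (4x4, takes a point from world to camera coordinates). Camera axes: x right, y down, z forward; pixel columns grow to the right and rows downward; lengths in mm; the calibration is good to about 2 mm. A picture is of the moment at which its call begins: read the wrist's pose just before it. camera_model takes no time and is no camera call; for the wrist camera it gives the pose at the moment of the call.
- ctrl.finish_job(): hands the job in, once; it reports no verdict.
The state is a dict: "time_s": time; "qpos": joint angles; "joint_vel": joint speeds; "tau": joint torques, N m; "ee_pos": TCP position; "tool_rot": TCP orientation; "contact_force": force on the tool from outside, world axes, zero at the start; "wrist_torque": the same for the moment, N m; "gripper_width": finger opening in mm.
Only numpy, scipy, OpenCV 4.12 (cv2) and the standard library are available. Lean on these libraries where they do the work, as an engineer would, in place of code of your own. Each camera call takes 0.05 s, during which the arm holds its last target. There are 200 camera calls.

### The job

Put the red bowl under the open corner of the black tray, then push the tray's yellow-gripped bow handle over so that it tips about that corner and all six blue wheel nuts slide out through the notch into the bowl. Let the tray back down flat gently under control, not dropping it, and leave the bowl standing on the table with all the nuts in it. Do not touch the nuts with the gripper, and leave the wheel, shock absorber and screwdriver where they are.

Things in the scene. Friction and masses are not known exactly. Their poses are not given: they have to be found in the camera images.
- stand: fixed aluminium stand carrying the tray. Origin on the table straight below the spout tip of the flat tray; +x is level and points the way the spout points (away from the tray), z up. The axle on which the tray tips runs along the stand's y at x = -30, z = 75 mm. Two side frames (inner faces at y = +-82 mm) reach forward to x = -22 mm; beyond that the table is free.
- tray (a joint): tilt of the tray about the axle, rad: 0 = flat (lower stop), grows as the spout dips, upper stop 1.1. Its weight always brings it back to 0; left to itself it drops hard (over 3.2 rad/s when let go above about 0.17 rad), so let it down against the fingers. Pushing the bar takes 2 to 5 N. Nuts begin to slide at about 0.2 to 0.35 rad and are mostly out by 0.5 rad; a straggler may need up to 1 rad or a shake.
- tray_bar (a point): centre of the yellow grip (16 mm thick, 110 mm long, along the stand's y) of the steel bow handle arching over the tray, rigid with it; legs at y = +-98 mm. Flat tray: 76 mm behind and 120 mm above the axle, 110 mm above the tray floor. It moves on a circle about the axle: pushed the way the spout points, it goes forward and the tray tips.
- spout_tip (a point): corner tip of the tray floor (upper face), rigid with the tray: 30 mm in front of the axle and 10 mm above it (85 mm above the table when flat, about 55 mm at 1 rad). The tray is a black 150 mm square with its diagonal along the stand's x; its 14 mm rim is left open for 55 mm on both sides of this corner (the notch, 78 mm wide).
- drop (a point): fixed point on the table, 25 mm in front of the stand's origin along its +x: the middle of where the nuts come down when the tray is tipped slowly (0 to 60 mm past the origin; faster tipping throws them further).
- bowl_mid (a point): centre, half-way up, of the loose round red bowl: 130 mm outer diameter at the rim, 122 mm at the foot, 40 mm high, wall 8 mm, floor 5 mm, 0.3 kg, standing on the table. It can be pushed, or pinched by its rim from above.
- nut0_mid (a point): centre of a blue hexagonal wheel nut, 21 mm across corners, 11 mm high, about 14 g, lying in the tray.
- nut1_mid (a point): centre of a blue hexagonal wheel nut, 21 mm across corners, 11 mm high, about 14 g, lying in the tray.
- nut2_mid (a point): centre of a blue hexagonal wheel nut, 21 mm across corners, 11 mm high, about 14 g, lying in the tray.
- nut3_mid (a point): centre of a blue hexagonal wheel nut, 21 mm across corners, 11 mm high, about 14 g, lying in the tray.
- nut4_mid (a point): centre of a blue hexagonal wheel nut, 21 mm across corners, 11 mm high, about 14 g, lying in the tray.
- nut5_mid (a point): centre of a blue hexagonal wheel nut, 21 mm across corners, 11 mm high, about 14 g, lying in the tray.
- wheel: bystander: black-tyred model-car wheel lying flat, 84 mm across, 32 mm high; origin under its centre.
- shock: bystander: coil-over shock absorber lying down, 100 mm long, 24 mm high; origin under its middle.
- driver: bystander: screwdriver with orange handle, 170 mm long, 26 mm thick; origin under its middle.
There are look-alikes about, which are no part of the job. There is more than one size of the part that bears bowl_mid; the job needs the larger.

How it is judged (in metres and radians):
On the way, in this order (a step that is already met when the one before it is completed fails the run):
1. the bowl is under the notch, the tray still flat (horizontal distance between bowl_mid and drop below 0.06 m and value of joint tray below 0.1 rad), for 0.2 s.
2. the tray is tipped by more than 0.15 rad (value of joint tray above 0.15 rad), for 0.2 s.
At the end, for the whole second after the job is handed in: All six nuts lie still in the bowl (centres within 60 mm of its axis, lower than 40 mm above the table), the bowl stands upright on the table (within 0.08 rad), and the tray is flat again (tilt under 0.04 rad) (horizontal distance between each of nut0_mid, nut1_mid, nut2_mid, nut3_mid, nut4_mid, nut5_mid and bowl_mid below 0.06 m and height (world z) of each of nut0_mid, nut1_mid, nut2_mid, nut3_mid, nut4_mid, nut5_mid below 0.04 m and linear speed of each of nut0, nut1, nut2, nut3, nut4, nut5 below 0.03 m/s and value of joint tray below 0.04 rad and angle between bowl_mid's own z axis and vertical below 0.08 rad and height (world z) of bowl_mid below 0.03 m); the robot touches nothing.
It fails at once if the gripper touches a nut (contact force between the fingers and nut0 above 0.3 N or contact force between the fingers and nut1 above 0.3 N or contact force between the fingers and nut2 above 0.3 N or contact force between the fingers and nut3 above 0.3 N or contact force between the fingers and nut4 above 0.3 N or contact force between the fingers and nut5 above 0.3 N).
It fails at once if the tray is dropped (falls faster than 3.2 rad/s) (velocity of joint tray below -3.2 rad/s).
It fails at once if a bystander is moved by more than 30 mm (distance of any of wheel, shock, driver from where it was at the start of the episode above 0.03 m).
It also fails if it takes over 67 s, if anything falls off the work surface, if the arm or the gripper's body presses on something with over 40 N, if the wrist force passes 120 N, or if a joint passes its speed limit or range.

## Working session

There is one attempt and no reset: what is moved stays moved. The work goes in short steps, Python scripts to look and compute and a tool call to move; the robot and the scene stay as the last step left them, time stands still between calls to the robot, and variables do not carry over. Pictures are saved under pics/ and viewed, about 8 in all and at most 12, crops included, and the job is handed in when it is done.

Besides the shell and the picture viewer there is one more tool, called after ">>>" as name([rows], argument=value, ...), one row to a line, values as JSON. move_arm: Moves the arm, as the interface text tells. Its arguments: {"type":"object","properties":{"steps":{"type":"array"},"force":{"type":"number"}},"required":["steps"]}

```bash
mkdir -p pics; ls
python3 - <<'E'
from rig import ctrl
import cv2
for n in("top","side"):
    cv2.imwrite(f"pics/{n}0.png",ctrl.snapshot(n)[:,:,::-1])
    m=ctrl.camera_model(n);print(n,m)
s=ctrl.state();print(s["time_s"],s["ee_pos"],s["tool_rot"])
E
```

```text
pics
top {'fx': 458.25030658695465, 'fy': 458.25030658695465, 'cx': 316.8050957180628, 'cy': 200.60883289584746, 'distortion': array([-0.0637775,  0.       ,  0.       ,  0.       ,  0.       ]), 'camera_from_world': array([[ 2.03588821e-02, -9.99762098e-01, -7.82714901e-03,
         1.93614382e+01],
       [-9.94336182e-01, -1.94303421e-02, -1.04489325e-01,
         5.83437228e+02],
       [ 1.04312383e-01,  9.91010332e-03, -9.94495207e-01,
         1.23877918e+03],
       [ 0.00000000e+00,  0.00000000e+00,  0.00000000e+00,
         1.00000000e+00]])}
side {'fx': 417.4115186298983, 'fy': 417.4115186298983, 'cx': 317.65904977312175, 'cy': 197.76233734837996, 'distortion': array([-0.10590334,  0.        ,  0.        ,  0.        ,  0.        ]), 'camera_from_world': array([[-7.19432809e-01, -6.94298684e-01,  1.91251145e-02,
         4.38997725e+02],
       [-5.37344071e-01,  5.38927114e-01, -6.48705569e-01,
         3.69331282e+02],
       [ 4.40088380e-01, -4.76976837e-01, -7.60799129e-01,
         9.09507692e+02],
       [ 0.00000000e+00,  0.00000000e+00,  0.00000000e+00,
         1.00000000e+00]])}
0.1 [ 150.7906775  -528.66375869  173.77062943] [ 0.4261643   0.56468894 -0.42571481  0.5641607 ]
```

View pics/top0.png

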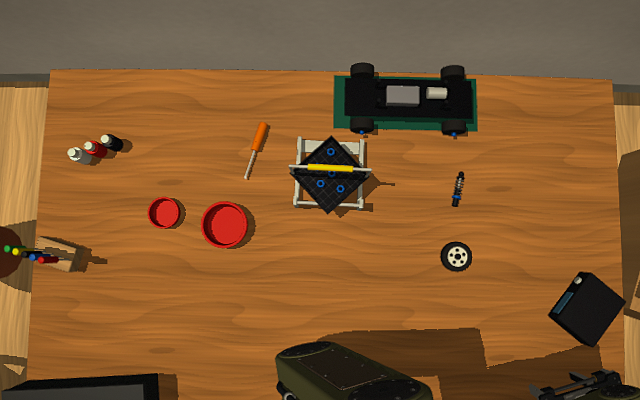

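View pics/side0.png

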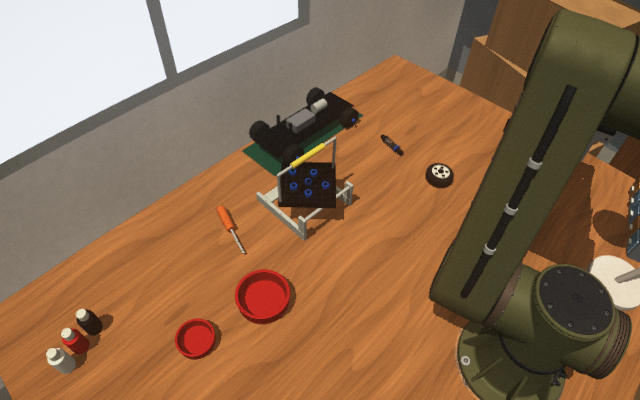

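Candidates for the bowl are the large red one at top (226,225) and the small red one at (164,212), with a red bottle at (94,149). I choose the large one. I'll check the tray and bowl in one enlarged crop.

```bash
cat > h.py <<'E'
import numpy as np,cv2
from rig import ctrl
def ray(m,uv,z):
    K=np.array([[m["fx"],0,m["cx"]],[0,m["fy"],m["cy"]],[0,0,1]])
    p=cv2.undistortPoints(np.array([[uv]],float),K,m["distortion"])[0,0]
    T=m["camera_from_world"];R=T[:3,:3];c=-R.T@T[:3,3];d=R.T@np.array([*p,1])
    return c+d*(z-c[2])/d[2]
def proj(m,P):
    K=np.array([[m["fx"],0,m["cx"]],[0,m["fy"],m["cy"]],[0,0,1]])
    T=m["camera_from_world"]
    return cv2.projectPoints(np.array(P,float).reshape(-1,3),cv2.Rodrigues(T[:3,:3])[0],T[:3,3],K,m["distortion"])[0][:,0]
E
python3 - <<'E'
from h import *
im=cv2.imread("pics/top0.png")
cv2.imwrite("pics/c1.png",cv2.resize(im[110:260,190:390],None,fx=4,fy=4,interpolation=cv2.INTER_CUBIC))
m=ctrl.camera_model("top")
hsv=cv2.cvtColor(im,cv2.COLOR_BGR2HSV)
red=((hsv[...,0]<5)|(hsv[...,0]>175))&(hsv[...,1]>150)&(hsv[...,2]>80)
n,l,st,ce=cv2.connectedComponentsWithStats(red.astype(np.uint8))
for i in range(1,n):
    if st[i,4]>300: 
        x,y,w,h,_=st[i]; print(st[i],ce[i],ray(m,(x,y+h/2),40),ray(m,(x+w,y+h/2),40),ray(m,(x+w/2,y),40),ray(m,(x+w/2,y+h),40))
E
```

```text
[148 197  31  31 665] [164.19097744 212.33082707] [539.63353889 498.52945218  40.        ] [541.45736314 411.18332604  40.        ] [583.71173553 457.13253855  40.        ] [497.68074515 452.43842091  40.        ]
[ 201  202   47   46 1500] [225.29933333 224.43933333] [508.25996652 348.11676373  40.        ] [511.03315812 218.16585513  40.        ] [573.11486784 285.57304046  40.        ] [446.80645112 280.50377157  40.        ]
```

View pics/c1.png

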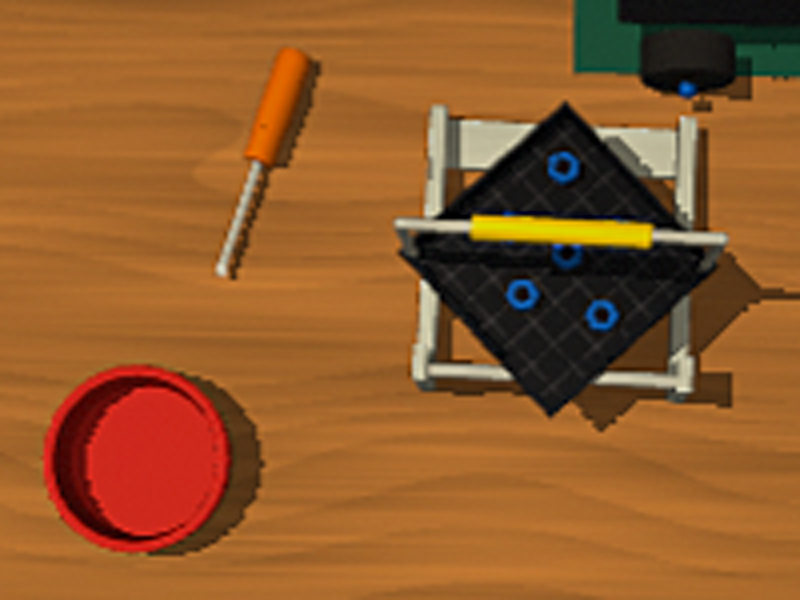

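The crop shows the large bowl centred at full-image pixel ~(225,224), diameter ~130 mm. The spout tip is at ~(328,214), pointing towards the robot, and the yellow grip is centred at ~(330.5,168), with ends at (308,167) and (353,169).

Run:
```python
from h import *
from scipy.optimize import least_squares
mt=ctrl.camera_model("top")
f=lambda c:np.array([190+c[0]/4-.4,110+c[1]/4-.4])
tip=ray(mt,f((552,416)),85);bc=ray(mt,f((562,232)),195);a=ray(mt,f((472,228)),195);b=ray(mt,f((653,236)),195);bk=ray(mt,f((566,103)),92)
print("tip",tip,"bar",bc,a,b,np.linalg.norm(a-b),"back",bk)
d=tip-bc;print("tip-bar",d,np.linalg.norm(d[:2]),"yaw",np.degrees(np.arctan2(d[1],d[0])), "yaw from bar",np.degrees(np.arctan2((b-a)[0],-(b-a)[1])), "tip-back",np.linalg.norm((tip-bk)[:2]),np.degrees(np.arctan2(*(tip-bk)[1::-1])))
# fit stand pose x,y,yaw
loc=np.array([[0,0,85],[-106,0,195],[-106,-55,195],[-106,55,195],[-212,0,93]])
px=np.array([f(c) for c in [(552,416),(562,232),(472,228),(653,236),(566,103)]])
def W(p,L):
    c,s=np.cos(p[2]),np.sin(p[2]);return np.c_[p[0]+c*L[:,0]-s*L[:,1],p[1]+s*L[:,0]+c*L[:,1],L[:,2]]
r=least_squares(lambda p:(proj(mt,W(p,loc))-px).ravel(),[tip[0],tip[1],np.pi],x_scale=[1,1,.01])
print(r.x,np.degrees(r.x[2]),r.fun.reshape(-1,2).round(1))
print("drop",W(r.x,np.array([[25,0,0]])),"bar",W(r.x,np.array([[-106,0,195.]])))
m=ctrl.camera_model("wrist");print(m["camera_from_world"].round(3))
from scipy.spatial.transform import Rotation as R
print(R.from_quat(ctrl.state()["tool_rot"]).as_matrix().round(4))
im=cv2.imread("pics/side0.png");ms=ctrl.camera_model("side")
print("side proj",proj(ms,W(r.x,np.array([[0,0,85.],[-106,0,195]]))),proj(ms,[509.7,283,40]))
```

```text
tip [543.27655024   1.22884149  85.        ] bar [646.90444483  -1.27832017 195.        ] [648.32873413  53.41312181 195.        ] [645.51867367 -56.53617853 195.        ] 109.98520393934322 back [752.97320846  -4.31989752  92.        ]
tip-bar [-103.62789458    2.50716166 -110.        ] 103.65821914141567 yaw 178.61406271242294 yaw from bar -1.464034439431104 tip-back 209.77005737607269 178.48426216510296
[541.35569609   1.2856894    3.11538769] 178.49856625400457 [[-0.   0.7]
 [ 0.1 -0.2]
 [-0.  -0.2]
 [-0.  -0.1]
 [-0.  -0.2]]
drop [[516.36427935   1.94073848   0.        ]] bar [[647.31930307  -1.49171872 195.        ]]
[[ 2.75000e-01 -9.62000e-01  1.00000e-03 -5.49132e+02]
 [-9.28000e-01 -2.65000e-01  2.63000e-01 -2.75030e+01]
 [-2.53000e-01 -7.30000e-02 -9.65000e-01  3.90951e+02]
 [ 0.00000e+00  0.00000e+00  0.00000e+00  1.00000e+00]]
[[-2.000e-04  9.616e-01  2.743e-01]
 [ 1.000e-03  2.743e-01 -9.616e-01]
 [-1.000e+00  1.000e-04 -1.000e-03]]
side proj [[337.03501104 207.01049856]
 [308.91988598 155.61846122]] [[264.84947518 292.76030848]]
```

```bash
cat >> h.py <<'E'
from scipy.spatial.transform import Rotation as R
def row(P,Rw=None):
    "world TCP target (and matrix) -> shift, rotvec deg in tool axes now"
    s=ctrl.state();T=R.from_quat(s["tool_rot"])
    sh=T.inv().apply(np.array(P,float)-s["ee_pos"])
    rv=np.zeros(3) if Rw is None else (T.inv()*R.from_matrix(Rw)).as_rotvec(degrees=True)
    return sh.round(1),rv.round(2)
DOWN=np.array([[0,0,1],[0,1,0],[-1,0,0]],float)
E
python3 - <<'E'
from h import *
for P in [(400,-100,175),(449.5,283,120)]: print(row(P,DOWN))
E
```

```text
(array([  -0.9,  357.2, -343.9]), array([-7.408e+01, -5.000e-02, -4.000e-02]))
(array([  54.5,  509.9, -698.5]), array([-7.408e+01, -5.000e-02, -4.000e-02]))
```

>>> move_arm([
  [0, 357, -344, -74.1, 0, 0, 60],
  [0, 357, -344, -74.1, 0, 0, 60],
  [0, 357, -344, -74.1, 0, 0, 60],
  [0, 357, -344, -74.1, 0, 0, 60],
  [0, 357, -344, -74.1, 0, 0, 60],
  [0, 357, -344, -74.1, 0, 0, 60],
  [0, 357, -344, -74.1, 0, 0, 60],
  [0, 357, -344, -74.1, 0, 0, 60],
  [0, 357, -344, -74.1, 0, 0, 60],
  [0, 357, -344, -74.1, 0, 0, 60],
  [54, 510, -698, -74.1, 0, 0, 60],
  [54, 510, -698, -74.1, 0, 0, 60],
  [54, 510, -698, -74.1, 0, 0, 60],
  [54, 510, -698, -74.1, 0, 0, 60],
  [54, 510, -698, -74.1, 0, 0, 60],
  [54, 510, -698, -74.1, 0, 0, 60],
  [54, 510, -698, -74.1, 0, 0, 60],
  [54, 510, -698, -74.1, 0, 0, 60],
  [54, 510, -698, -74.1, 0, 0, 60],
  [54, 510, -698, -74.1, 0, 0, 60],
])

```text
time_s: 2.1
ee_pos: [449.4, 282.3, 119.6]
tool_rot: [-0.001, 0.708, 0.0, 0.707]
contact_force: [-0.0, -0.6, 0.0]
gripper_width: 59.9
```

Run:
```python
from h import *
m=ctrl.camera_model("wrist");im=ctrl.snapshot("wrist")[:,:,::-1];cv2.imwrite("pics/w1.png",im)
s=ctrl.state();print(s["time_s"],s["ee_pos"],s["contact_force"],s["gripper_width"]);print(row((449.5,283,14),DOWN))
t=np.linspace(0,2*np.pi,37);o=im.copy()
for p in proj(m,np.c_[510+65*np.cos(t),283+65*np.sin(t),40+0*t]): cv2.circle(o,tuple(int(v) for v in p),2,(0,255,0),-1)
cv2.imwrite("pics/w1o.png",o)
```

```text
2.15 [449.63325455 281.65928425 119.99043489] [0.20667511 0.30466625 0.47158364] 59.927160308624536
(array([ 1.06e+02,  1.40e+00, -1.00e-01]), array([ 0.03, -0.04,  0.03]))
```

View pics/w1o.png

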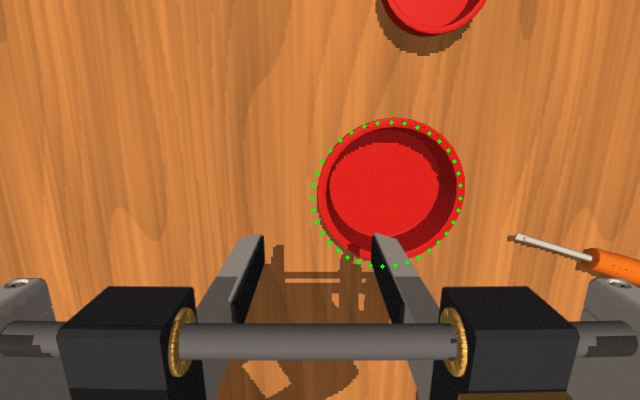

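The green prediction sits ~3 px left of and below the real rim, so the bowl centre is ≈ (512,286). I'll descend onto the rim at x≈451.5 and pinch it.

>>> move_arm([
  [40, 4, 2, 0, 0, 0, 60],
  [80, 4, 2, 0, 0, 0, 60],
  [92, 4, 2, 0, 0, 0, 60],
  [104, 4, 2, 0, 0, 0, 60],
  [104, 4, 2, 0, 0, 0, 60],
  [104, 4, 2, 0, 0, 0, 0],
  [104, 4, 2, 0, 0, 0, 0],
  [104, 4, 2, 0, 0, 0, 0],
  [104, 4, 2, 0, 0, 0, 0],
  [104, 4, 2, 0, 0, 0, 0],
  [104, 4, 2, 0, 0, 0, 0],
  [104, 4, 2, 0, 0, 0, 0],
  [104, 4, 2, 0, 0, 0, 0],
  [98, 4, 2, 0, 0, 0, 0],
  [94, 4, 2, 0, 0, 0, 0],
  [94, 4, 2, 0, 0, 0, 0],
], force=30)

```text
time_s: 3.75
ee_pos: [452.3, 286.4, 27.1]
tool_rot: [0.0, 0.707, 0.0, 0.708]
contact_force: [0.5, 0.4, -0.3]
gripper_width: 0.4
```

Run:
```python
from h import *
im=ctrl.snapshot("wrist")[:,:,::-1]; s=ctrl.state();print(s["time_s"],s["ee_pos"],s["contact_force"],s["wrist_torque"],s["gripper_width"]);print(row((449,2,s["ee_pos"][2]),DOWN))
```

```text
3.8 [452.08475986 286.32181934  26.71775095] [ 0.44239399  0.09223268 -0.02565441] [-0.00380583 -0.06035231 -0.00906428] 0.6840906649688608
(array([-1.000e-01, -2.843e+02, -3.200e+00]), array([ 0.02,  0.04, -0.02]))
```

The jaws shut on nothing, so I'll look.

Run:
```python
from h import *
a=ctrl.snapshot("top")[150:290,150:350,::-1];b=ctrl.snapshot("wrist")[:,:,::-1]
a=cv2.resize(a,(571,400),interpolation=cv2.INTER_CUBIC)
cv2.imwrite("pics/d1.png",cv2.resize(np.hstack([a,b]),None,fx=.66,fy=.66))
```

```text
(no output)
```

View pics/d1.png

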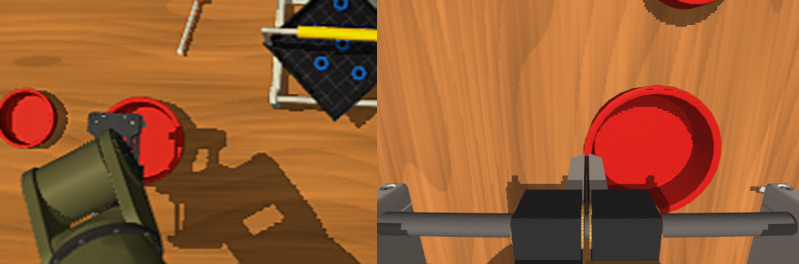

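Run:
```python
from h import *
m=ctrl.camera_model("wrist");im=ctrl.snapshot("wrist")[:,:,::-1];s=ctrl.state()
hsv=cv2.cvtColor(np.ascontiguousarray(im),cv2.COLOR_BGR2HSV)
red=(((hsv[...,0]<5)|(hsv[...,0]>175))&(hsv[...,1]>150)&(hsv[...,2]>60)).astype(np.uint8)
n,l,st,ce=cv2.connectedComponentsWithStats(red);i=1+np.argmax(st[1:,4]);print(st[i])
c=cv2.findContours((l==i).astype(np.uint8),0,1)[0];c=max(c,key=len)[:,0]
P=np.array([ray(m,p,40)[:2] for p in c])
from scipy.optimize import least_squares
f=least_squares(lambda q:np.hypot(*(P-q[:2]).T)-65,[512,286],loss="soft_l1",f_scale=1)
print(f.x,np.percentile(np.abs(f.fun),[30,50,70]))
print("tcp px",proj(m,s["ee_pos"]),s["ee_pos"])
mt=ctrl.camera_model("top");im=ctrl.snapshot("top")[:,:,::-1]
hsv=cv2.cvtColor(np.ascontiguousarray(im),cv2.COLOR_BGR2HSV)
red=(((hsv[...,0]<5)|(hsv[...,0]>175))&(hsv[...,1]>150)&(hsv[...,2]>80)).astype(np.uint8)
red[:,:190]=0;red[:,260:]=0
ys,xs=np.nonzero(red);print(xs.max(),ys.min(),ray(mt,(xs.max()+1,225),40),ray(mt,(225,ys.min()),40))
cv2.imwrite("pics/w2.png",b:=ctrl.snapshot("wrist")[150:350,200:520,::-1])
```

```text
[  313   129   210   194 28406]
[514.64260175 289.54216638] [0.97700155 2.6181243  3.49479112]
tcp px [[317.31914233 230.3927063 ]] [451.78588151 286.1588157   26.18180936]
247 202 [511.03315812 218.16585513  40.        ] [573.1421588  284.18375002  40.        ]
```

Run:
```python
import cv2
b=cv2.imread("pics/w2.png");cv2.imwrite("pics/w2b.png",cv2.resize(b,None,fx=2.4,fy=2.4,interpolation=cv2.INTER_CUBIC))
```

```text
(no output)
```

View pics/w2b.png

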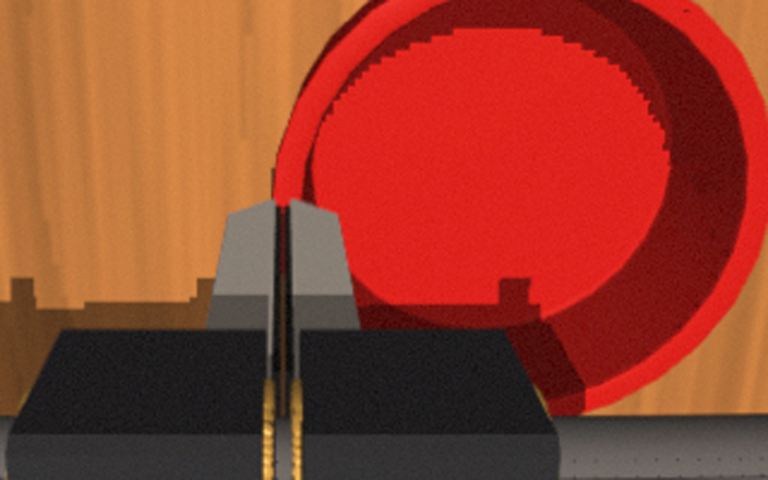

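The picture shows the rim entering between the pads, which disagrees with the width reading. I'll test it by lifting 30 mm more.

>>> move_arm([
  [-10, 0, 0, 0, 0, 0, 0],
  [-20, 0, 0, 0, 0, 0, 0],
  [-30, 0, 0, 0, 0, 0, 0],
  [-30, 0, 0, 0, 0, 0, 0],
  [-30, 0, 0, 0, 0, 0, 0],
])

```text
time_s: 4.55
ee_pos: [452.0, 286.3, 56.6]
tool_rot: [0.0, 0.707, 0.0, 0.707]
contact_force: [-0.2, -0.4, -0.3]
gripper_width: 0.3
```

Run:
```python
from h import *
for i in range(3):
    b=ctrl.snapshot("wrist")[:,:,::-1];s=ctrl.state();print(s["ee_pos"],s["contact_force"],s["wrist_torque"],s["gripper_width"])
a=ctrl.snapshot("side")[200:400,150:350,::-1]
a=cv2.resize(a,(400,400),interpolation=cv2.INTER_CUBIC)
cv2.imwrite("pics/d2.png",cv2.resize(np.hstack([a,b]),None,fx=.76,fy=.76))
```

```text
[451.75402026 286.15248688  56.20940022] [-0.03920787  0.03808482  0.14673163] [-0.02631376 -0.08543955  0.01907555] 0.1426421001775555
[451.68007642 286.07893304  55.96771771] [-0.34696214  0.25019173  0.21216297] [-0.07814451 -0.0670975   0.00416897] 0.4995801490743507
[451.63893076 286.09609834  55.87981989] [-0.31758349  0.82867661 -1.30294779] [-0.06955712 -0.09689573 -0.01821954] 0.6414529068052602
```

View pics/d2.png

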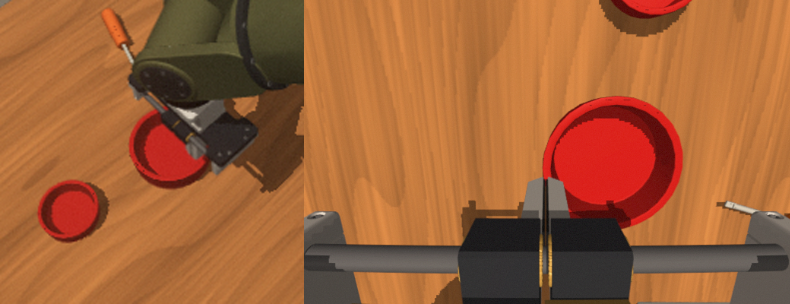

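Run:
```python
from h import *
from scipy.optimize import least_squares
m=ctrl.camera_model("wrist");im=np.ascontiguousarray(ctrl.snapshot("wrist")[:,:,::-1]);s=ctrl.state()
cv2.imwrite("pics/w3.png",im)
hsv=cv2.cvtColor(im,cv2.COLOR_BGR2HSV)
red=(((hsv[...,0]<5)|(hsv[...,0]>175))&(hsv[...,1]>150)&(hsv[...,2]>60)).astype(np.uint8);red[300:]=0
n,l,st,ce=cv2.connectedComponentsWithStats(red);i=1+np.argmax(st[1:,4]);print(st[i])
c=max(cv2.findContours((l==i).astype(np.uint8),0,1)[0],key=len)[:,0]
for z in(30,40,50):
    P=np.array([ray(m,p,z)[:2] for p in c])
    f=least_squares(lambda q:np.hypot(*(P-q[:2]).T)-q[2],[512,286,65],loss="cauchy",f_scale=.5)
    print(z,f.x,np.percentile(np.abs(f.fun),[30,50,70]))
print(proj(m,s["ee_pos"]))
```

```text
[  314   126   184   174 23775]
30 [515.92524486 284.44114364  66.60119297] [0.19715356 0.37293114 1.06245237]
40 [513.21458896 287.79086148  63.78731727] [0.19005922 0.35866876 1.01485203]
50 [510.50393042 291.14059254  60.97339239] [0.18213249 0.34291971 0.96679392]
[[317.44109301 230.42124269]]
```

The pinch test says it isn't gripped, and the bowl still stands at ≈ (513,288). Instead I'll push it from its far (+y) side with two spread fingers, which cradle the round wall.

>>> move_arm([
  [-45, 0, 0, 0, 0, 0, 50],
  [-45, 40, 30, 0, 0, 0, 50],
  [-45, 80, 60, 0, 0, 0, 50],
  [-45, 80, 60, 0, 0, 0, 50],
  [-10, 80, 60, 0, 0, 0, 50],
  [20, 80, 60, 0, 0, 0, 50],
  [41, 80, 60, 0, 0, 0, 50],
  [41, 80, 60, 0, 0, 0, 50],
  [41, 70, 60, 0, 0, 0, 50],
  [41, 62, 60, 0, 0, 0, 50],
  [41, 54, 60, 0, 0, 0, 50],
  [41, 46, 60, 0, 0, 0, 50],
  [41, 38, 60, 0, 0, 0, 50],
  [41, 30, 60, 0, 0, 0, 50],
  [41, 30, 60, 0, 0, 0, 50],
])

```text
time_s: 6.3
ee_pos: [512.0, 315.2, 15.4]
tool_rot: [0.0, 0.707, -0.0, 0.707]
contact_force: [-0.7, 0.7, -0.2]
gripper_width: 49.9
```

```bash
cat >> h.py <<'E'
from scipy.optimize import least_squares
def bowl():
    mt=ctrl.camera_model("top");im=np.ascontiguousarray(ctrl.snapshot("top")[:,:,::-1])
    hsv=cv2.cvtColor(im,cv2.COLOR_BGR2HSV)
    red=(((hsv[...,0]<5)|(hsv[...,0]>175))&(hsv[...,1]>150)&(hsv[...,2]>80)).astype(np.uint8)
    red[:,:185]=0;red=cv2.morphologyEx(red,3,np.ones((9,9)))
    n,l,st,ce=cv2.connectedComponentsWithStats(red);i=1+np.argmax(st[1:,4])
    c=max(cv2.findContours((l==i).astype(np.uint8),0,1)[0],key=len)[:,0]
    P=np.array([ray(mt,p,40)[:2] for p in c]);q0=P.mean(0)
    f=least_squares(lambda q:np.hypot(*(P-q).T)-64,q0,loss="cauchy",f_scale=1)
    print("bowl",f.x.round(1),np.percentile(abs(f.fun),[30,50,70]).round(1),st[i]);return im
E
python3 - <<'E'
from h import *
im=bowl();s=ctrl.state();print(s["time_s"],s["ee_pos"],s["contact_force"],s["gripper_width"])
cv2.imwrite("pics/t2.png",cv2.resize(im[120:280,140:340],None,fx=3,fy=3,interpolation=cv2.INTER_CUBIC))
E
```

```text
bowl [510.9 286.9] [ 0.9  1.8 13.7] [ 214  202   34   46 1119]
6.35 [511.96339115 315.79444913  15.37500092] [-0.63235763  0.03396651  0.24382029] 49.77711991727981
```

View pics/t2.png

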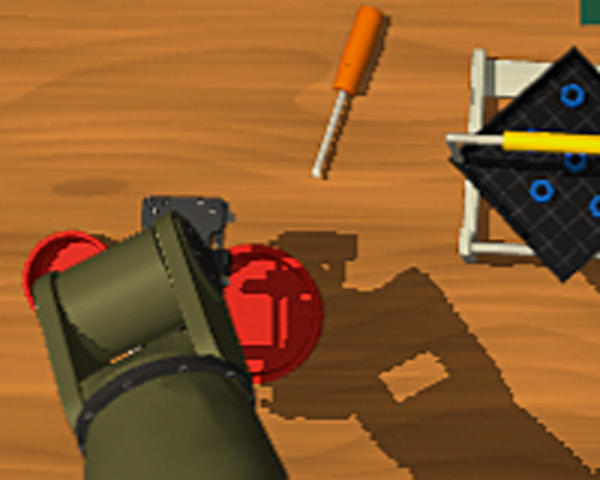

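The bowl didn't react although the TCP should be inside it, so the reported TCP or finger geometry doesn't fit the scene. I'll check where the tips really are, from the side camera and the wrist camera together.

Run:
```python
from h import *
s=ctrl.state();T=R.from_quat(s["tool_rot"]).as_matrix();p=np.array(s["ee_pos"])
ms=ctrl.camera_model("side");a=np.ascontiguousarray(ctrl.snapshot("side")[:,:,::-1])
mw=ctrl.camera_model("wrist");b=np.ascontiguousarray(ctrl.snapshot("wrist")[:,:,::-1])
print(mw["fx"],mw["cx"],mw["cy"])
pts=[p+T[:,2]*25,p-T[:,2]*25,p-T[:,0]*78+T[:,2]*25,p-T[:,0]*78-T[:,2]*25]
for q in proj(ms,pts): cv2.circle(a,tuple(int(round(v)) for v in q),1,(0,255,0),-1)
for q in proj(mw,pts[:2]): cv2.circle(b,tuple(int(round(v)) for v in q),2,(0,255,0),-1)
print(proj(ms,pts),proj(mw,pts))
u,v=proj(ms,[p])[0].astype(int)
a=cv2.resize(a[v-75:v+65,u-70:u+70],(400,400),interpolation=cv2.INTER_CUBIC)
cv2.imwrite("pics/d3.png",cv2.resize(np.hstack([a,b[:,120:520]]),None,fx=1,fy=1))
```

```text
343.88808174833974 317.3839522801749 201.31386536837596
[[247.75550171 299.08946048]
 [261.66338837 312.87798559]
 [243.82375355 283.08710663]
 [258.55513568 297.46350419]] [[355.78759377 230.95192712]
 [279.08432316 230.88912338]
 [375.09140961 293.3089428 ]
 [259.8873437  293.22381795]]
```

View pics/d3.png

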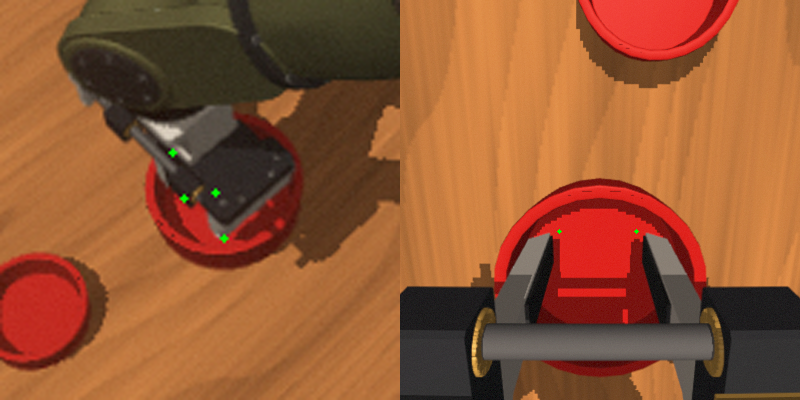

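In the wrist view the tips are ~93 px apart, but 77 px is predicted for a 50 mm opening at the TCP. So the real tips appear ~35 mm short of the stated TCP, and the fingers have been passing above the 40 mm rim. I'll do a slow touch-down test inside the bowl.

>>> move_arm([
  [3, 0, 0, 0, 0, 0, 50],
  [6, 0, 0, 0, 0, 0, 50],
  [8, 0, 0, 0, 0, 0, 50],
  [10, 0, 0, 0, 0, 0, 50],
  [10, 0, 0, 0, 0, 0, 50],
])

```text
time_s: 6.95
ee_pos: [511.7, 316.2, 4.9]
tool_rot: [-0.0, 0.707, 0.0, 0.707]
contact_force: [-0.3, 0.5, -0.3]
gripper_width: 49.9
```

>>> move_arm([
  [2, 0, 0, 0, 0, 0, 50],
  [4, 0, 0, 0, 0, 0, 50],
  [6, 0, 0, 0, 0, 0, 50],
  [8, 0, 0, 0, 0, 0, 50],
  [8, 0, 0, 0, 0, 0, 50],
])

```text
time_s: 7.45
ee_pos: [511.7, 316.1, -3.1]
tool_rot: [-0.0, 0.707, 0.0, 0.707]
contact_force: [0.3, -0.1, -0.8]
gripper_width: 49.9
```

This confirms it: TCP z reads −3 and nothing has touched. I'll keep lowering carefully to find the offset.

>>> move_arm([
  [3, 0, 0, 0, 0, 0, 50],
  [6, 0, 0, 0, 0, 0, 50],
  [9, 0, 0, 0, 0, 0, 50],
  [12, 0, 0, 0, 0, 0, 50],
  [14, 0, 0, 0, 0, 0, 50],
  [14, 0, 0, 0, 0, 0, 50],
])

```text
time_s: 8.05
ee_pos: [511.8, 316.1, -17.1]
tool_rot: [-0.0, 0.707, 0.0, 0.707]
contact_force: [0.0, -0.9, -0.5]
gripper_width: 49.8
```

I'm now well inside the bowl, so I'll drag it by its inner wall towards −y.

>>> move_arm([
  [3, -20, 0, 0, 0, 0, 50],
  [5, -40, 0, 0, 0, 0, 50],
  [5, -50, 0, 0, 0, 0, 50],
  [5, -58, 0, 0, 0, 0, 50],
  [5, -66, 0, 0, 0, 0, 50],
  [5, -76, 0, 0, 0, 0, 50],
  [5, -88, 0, 0, 0, 0, 50],
  [5, -100, 0, 0, 0, 0, 50],
  [5, -112, -1, 0, 0, 0, 50],
  [5, -124, -1, 0, 0, 0, 50],
  [5, -136, -1, 0, 0, 0, 50],
  [5, -148, -1, 0, 0, 0, 50],
  [5, -160, -2, 0, 0, 0, 50],
  [5, -172, -2, 0, 0, 0, 50],
  [5, -180, -2, 0, 0, 0, 50],
  [5, -180, -2, 0, 0, 0, 50],
])

```text
time_s: 9.65
ee_pos: [509.8, 135.1, -21.8]
tool_rot: [0.0, 0.707, -0.0, 0.707]
contact_force: [-0.7, -0.2, -0.9]
gripper_width: 49.9
```

Run:
```python
from h import *
im=bowl();s=ctrl.state();print(s["time_s"],s["ee_pos"],s["contact_force"],s["gripper_width"]);cv2.imwrite("pics/t3.png",im)
```

```text
bowl [506.2 163.8] [0.2 0.4 0.8] [257 203  16   4  22]
9.7 [509.80530748 135.6266235  -21.88062591] [-0.26045961 -0.27256418 -0.29454705] 49.75854908124751
```

The bowl is following: a red sliver of its far rim shows at (265,203), so y≈170. Continuing.

>>> move_arm([
  [0, -10, 0, 0, 0, 0, 50],
  [0, -22, 0, 0, 0, 0, 50],
  [0, -34, 0, 0, 0, 0, 50],
  [0, -46, 0, 0, 0, 0, 50],
  [0, -58, -1, 0, 0, 0, 50],
  [0, -70, -1, 0, 0, 0, 50],
  [0, -82, -1, 0, 0, 0, 50],
  [0, -94, -1, 0, 0, 0, 50],
  [0, -106, -1, 0, 0, 0, 50],
  [0, -118, -2, 0, 0, 0, 50],
  [0, -130, -2, 0, 0, 0, 50],
  [0, -140, -2, 0, 0, 0, 50],
  [0, -149, -2, 0, 0, 0, 50],
  [0, -156, -2, 0, 0, 0, 50],
  [0, -162, -2, 0, 0, 0, 50],
  [0, -166, -2, 0, 0, 0, 50],
  [0, -168, -2, 0, 0, 0, 50],
  [0, -168, -2, 0, 0, 0, 50],
])

```text
time_s: 11.5
ee_pos: [508.1, -32.0, -21.7]
tool_rot: [-0.0, 0.707, 0.0, 0.707]
contact_force: [-0.1, -0.0, -0.9]
gripper_width: 49.8
```

Run:
```python
from h import *
m=ctrl.camera_model("wrist");im=np.ascontiguousarray(ctrl.snapshot("wrist")[:,:,::-1]);s=ctrl.state()
print(s["time_s"],s["ee_pos"],s["contact_force"])
t=np.linspace(0,2*np.pi,37)
for p in proj(m,np.c_[508+65*np.cos(t),2+65*np.sin(t),40+0*t]): cv2.circle(im,tuple(int(v) for v in p),2,(0,255,0),-1)
a=np.ascontiguousarray(ctrl.snapshot("side")[:,:,::-1])[130:330,200:400]
cv2.imwrite("pics/d4.png",np.hstack([cv2.resize(a,(400,400)),im[:,120:520]]))
```

```text
11.55 [508.02984991 -31.84636144 -21.69937166] [0.11740498 0.00771778 0.66776446]
```

View pics/d4.png

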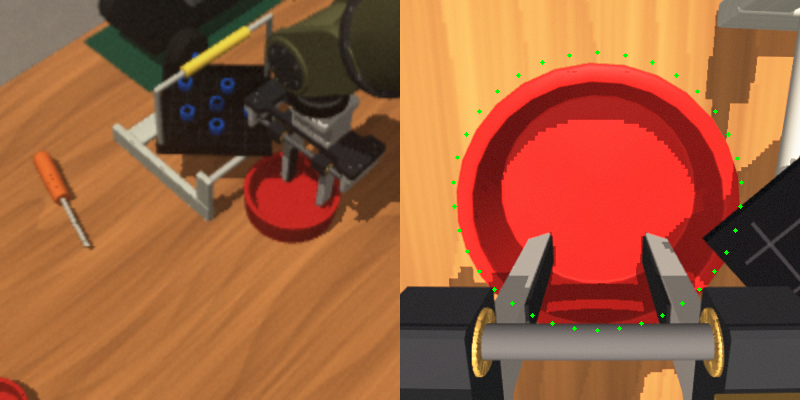

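The bowl stands under the spout, with its centre ≈ (508,0). I'll finish the touch-down on its floor to learn the true tip offset.

>>> move_arm([
  [0, 4, 0, 0, 0, 0, 50],
  [2, 4, 0, 0, 0, 0, 50],
  [4, 4, 0, 0, 0, 0, 50],
  [5, 4, 0, 0, 0, 0, 50],
  [6, 4, 0, 0, 0, 0, 50],
  [7, 4, 0, 0, 0, 0, 50],
  [8, 4, 0, 0, 0, 0, 50],
])

```text
time_s: 12.3
ee_pos: [508.2, -27.6, -26.4]
tool_rot: [-0.0, 0.707, 0.0, 0.707]
contact_force: [-28.8, 3.7, 69.3]
gripper_width: 50.1
```

Contact came at TCP z≈−25 on the 5 mm floor, so the true tips sit ~30 mm above the reported TCP along the tool. Now I'll go up, check the bowl, and move over the bar.

>>> move_arm([
  [-8, 4, 0, 0, 0, 0, 50],
  [-25, 4, 0, 0, 0, 0, 50],
  [-50, 4, 0, 0, 0, 0, 50],
  [-90, 4, 0, 0, 0, 0, 50],
  [-135, 4, 0, 0, 0, 0, 50],
  [-180, 4, 0, 0, 0, 0, 50],
  [-225, 10, 0, 0, 0, 0, 50],
  [-270, 20, 0, 0, 0, 0, 45],
  [-270, 26, 45, 0, 0, 0, 45],
  [-270, 30, 90, 0, 0, 0, 45],
  [-270, 30, 137, 0, 0, 0, 45],
  [-270, 30, 137, 0, 0, 0, 45],
])

```text
time_s: 13.5
ee_pos: [648.0, 2.3, 235.5]
tool_rot: [-0.0, 0.709, 0.0, 0.705]
contact_force: [-0.3, -0.3, -1.2]
gripper_width: 44.9
```

Run:
```python
from h import *
m=ctrl.camera_model("wrist");im=np.ascontiguousarray(ctrl.snapshot("wrist")[:,:,::-1]);s=ctrl.state()
print(s["time_s"],s["ee_pos"],s["contact_force"],s["gripper_width"]);print(row((646,-1,145),DOWN))
pts=[[648.7,53.5,195],[645.9,-56.5,195],[647.3,-1.5,195]]
for p in proj(m,pts): cv2.circle(im,tuple(int(v) for v in p),3,(0,255,0),-1)
t=np.linspace(0,2*np.pi,37)
for p in proj(m,np.c_[508+65*np.cos(t),2+65*np.sin(t),40+0*t]): cv2.circle(im,tuple(int(v) for v in p),2,(0,255,0),-1)
a=np.ascontiguousarray(ctrl.snapshot("side")[:,:,::-1])[110:270,230:390]
cv2.imwrite("pics/d5.png",cv2.resize(np.hstack([cv2.resize(a,(400,400)),im]),None,fx=.76,fy=.76))
bowl()
```

```text
13.55 [646.03547282   2.31835322 236.79397815] [-9.37686010e-04 -2.99845512e-01 -1.07451989e+00] 45.21492702115947
(array([91.8, -3.3,  0.4]), array([ 0.03, -0.26, -0.01]))Traceback (most recent call last):
  File "<stdin>", line 10, in <module>
  File "h.py", line 26, in bowl
    n,l,st,ce=cv2.connectedComponentsWithStats(red);i=1+np.argmax(st[1:,4])
                                                        ~~~~~~~~~^^^^^^^^^^
    return _wrapfunc(a, 'argmax', axis=axis, out=out, **kwds)
    return bound(*args, **kwds)
ValueError: attempt to get argmax of an empty sequence
```

View pics/d5.png

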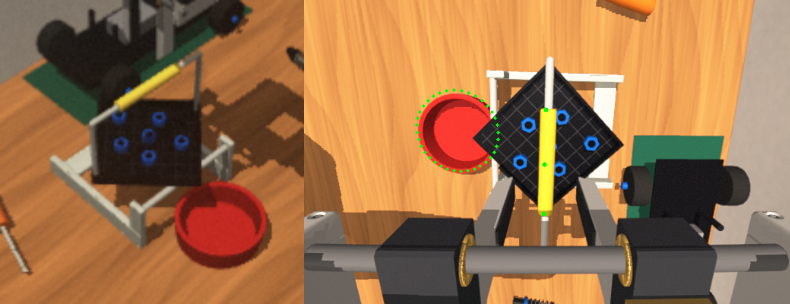

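The bowl lies at ≈ (510,0) with the spout over it, and the bar is between the open fingers. Lowering to straddle the grip.

>>> move_arm([
  [25, -2, 0, 0, 0, 0, 44],
  [50, -3, 0, 0, 0, 0, 44],
  [65, -3, 0, 0, 0, 0, 44],
  [80, -3, 0, 0, 0, 0, 44],
  [90, -3, 0, 0, 0, 0, 44],
  [92, -3, 0, 0, 0, 0, 44],
  [92, -3, 0, 0, 0, 0, 44],
])

```text
time_s: 14.35
ee_pos: [644.9, -0.7, 148.8]
tool_rot: [-0.0, 0.707, 0.0, 0.707]
contact_force: [0.4, -0.8, 1.0]
gripper_width: 43.8
```

Run:
```python
from h import *
s=ctrl.state();print(s["time_s"],s["ee_pos"],s["contact_force"],s["gripper_width"])
p=s["ee_pos"];axle=571.4;half=22-8
for th in np.arange(0,1.01,.1):
    x=-76*np.cos(th)+120*np.sin(th);z=75+120*np.cos(th)+76*np.sin(th)
    tx=axle-x-half;tz=145+(z-195)
    print(round(th,1),"bar",round(axle-x),round(z),"row dx(tool)",round(p[2]-tz),"dz",round(tx-p[0]))
```

```text
14.35 [644.94333467  -0.73059581 148.78218635] [ 0.36068743 -0.77535163  1.01625657] 43.803999625986634
0.0 bar 647 195 row dx(tool) 4 dz -12
0.1 bar 635 202 row dx(tool) -3 dz -24
0.2 bar 622 208 row dx(tool) -9 dz -37
0.3 bar 609 212 row dx(tool) -13 dz -50
0.4 bar 595 215 row dx(tool) -16 dz -64
0.5 bar 581 217 row dx(tool) -18 dz -78
0.6 bar 566 217 row dx(tool) -18 dz -93
0.7 bar 552 216 row dx(tool) -17 dz -107
0.8 bar 538 213 row dx(tool) -14 dz -121
0.9 bar 525 209 row dx(tool) -10 dz -134
1.0 bar 511 204 row dx(tool) -5 dz -147
```

>>> move_arm([
  [0, 0, -5, 0, 0, 0, 44],
  [0, 0, -9, 0, 0, 0, 44],
  [0, 0, -12, 0, 0, 0, 44],
  [-2, 0, -15, 0, 0, 0, 44],
  [-4, 0, -18, 0, 0, 0, 44],
  [-6, 0, -21, 0, 0, 0, 44],
  [-7, 0, -24, 0, 0, 0, 44],
  [-9, 0, -27, 0, 0, 0, 44],
  [-10, 0, -30, 0, 0, 0, 44],
  [-12, 0, -33, 0, 0, 0, 44],
  [-13, 0, -36, 0, 0, 0, 44],
  [-14, 0, -39, 0, 0, 0, 44],
  [-15, 0, -42, 0, 0, 0, 44],
  [-16, 0, -45, 0, 0, 0, 44],
  [-17, 0, -48, 0, 0, 0, 44],
  [-17, 0, -50, 0, 0, 0, 44],
  [-17, 0, -50, 0, 0, 0, 44],
])

```text
time_s: 16.05
ee_pos: [594.6, -0.9, 165.2]
tool_rot: [-0.0, 0.707, 0.0, 0.707]
contact_force: [0.8, -0.1, 1.1]
gripper_width: 43.9
```

```bash
cat >> h.py <<'E'
def nuts(tag):
    s=ctrl.state();print(s["time_s"],s["ee_pos"],s["contact_force"],s["gripper_width"])
    ms=ctrl.camera_model("side")
    im=np.ascontiguousarray(ctrl.snapshot("side")[:,:,::-1]);cv2.imwrite(f"pics/s_{tag}.png",im)
    hsv=cv2.cvtColor(im,cv2.COLOR_BGR2HSV)
    for nm,mk in (("blue",(abs(hsv[...,0].astype(int)-110)<12)&(hsv[...,1]>150)&(hsv[...,2]>80)),("yel",(abs(hsv[...,0].astype(int)-28)<5)&(hsv[...,1]>170)&(hsv[...,2]>150)),("red",((hsv[...,0]<5)|(hsv[...,0]>175))&(hsv[...,1]>150)&(hsv[...,2]>60))):
        mk=mk.astype(np.uint8);mk[:,:200]=0;mk[:,420:]=0;mk[330:]=0
        n,l,st,ce=cv2.connectedComponentsWithStats(mk)
        print(nm,[(st[i][:5].tolist(),ce[i].round().tolist()) for i in range(1,n) if st[i,4]>(3 if nm=="blue" else 40)])
E
python3 - <<'E'
from h import *
nuts("a")
E
```

```text
16.05 [594.61936009  -0.85411287 165.22699405] [ 0.80983912 -0.05598245  1.13273779] 43.866793842237215
blue [([352, 118, 3, 4, 8], [353.0, 120.0]), ([394, 146, 4, 4, 7], [395.0, 147.0]), ([320, 190, 17, 18, 100], [327.0, 197.0]), ([337, 207, 7, 6, 22], [340.0, 210.0]), ([344, 221, 3, 2, 5], [345.0, 221.0]), ([333, 230, 6, 3, 15], [336.0, 231.0])]
yel [([303, 154, 21, 15, 80], [313.0, 161.0])]
red [([322, 205, 48, 46, 1532], [346.0, 228.0]), ([200, 319, 14, 11, 112], [205.0, 325.0])]
```

It is tipping (bar partly hidden) and the nuts are sliding, with blue pixels already over the bowl. Continuing slowly.

>>> move_arm([
  [-1, 0, -3, 0, 0, 0, 44],
  [-2, 0, -6, 0, 0, 0, 44],
  [-2, 0, -9, 0, 0, 0, 44],
  [-3, 0, -12, 0, 0, 0, 44],
  [-3, 0, -15, 0, 0, 0, 44],
  [-4, 0, -18, 0, 0, 0, 44],
  [-4, 0, -21, 0, 0, 0, 44],
  [-5, 0, -24, 0, 0, 0, 44],
  [-5, 0, -27, 0, 0, 0, 44],
  [-5, 0, -30, 0, 0, 0, 44],
  [-5, 0, -33, 0, 0, 0, 44],
  [-5, 0, -36, 0, 0, 0, 44],
  [-5, 0, -40, 0, 0, 0, 44],
  [-5, 0, -44, 0, 0, 0, 44],
  [-4, 0, -48, 0, 0, 0, 44],
  [-4, 0, -52, 0, 0, 0, 44],
  [-4, 0, -57, 0, 0, 0, 44],
  [-4, 0, -57, 0, 0, 0, 44],
])

```text
time_s: 17.9
ee_pos: [537.4, -0.8, 169.2]
tool_rot: [-0.0, 0.707, 0.0, 0.707]
contact_force: [-0.1, 0.4, -0.5]
gripper_width: 44.3
```

Run:
```python
from h import *
nuts("b")
```

```text
17.9 [537.35643981  -0.77481925 169.22666139] [-0.08868796  0.39080741 -0.52012627] 44.292259870714304
blue [([394, 146, 5, 4, 10], [395.0, 147.0]), ([347, 221, 6, 5, 25], [350.0, 223.0]), ([339, 227, 7, 8, 30], [342.0, 231.0]), ([351, 235, 11, 6, 31], [356.0, 238.0]), ([337, 236, 6, 5, 22], [340.0, 238.0])]
yel [([319, 165, 23, 16, 90], [330.0, 172.0])]
red [([322, 206, 48, 45, 1431], [345.0, 227.0]), ([200, 319, 14, 11, 113], [205.0, 325.0])]
```

Most are in the bowl. I'll tip on to ~0.95 rad for stragglers and hold there briefly.

>>> move_arm([
  [1, 0, -5, 0, 0, 0, 44],
  [2, 0, -10, 0, 0, 0, 44],
  [4, 0, -15, 0, 0, 0, 44],
  [5, 0, -20, 0, 0, 0, 44],
  [7, 0, -25, 0, 0, 0, 44],
  [8, 0, -29, 0, 0, 0, 44],
  [9, 0, -33, 0, 0, 0, 44],
  [9, 0, -33, 0, 0, 0, 44],
  [9, 0, -33, 0, 0, 0, 44],
  [9, 0, -33, 0, 0, 0, 44],
])

```text
time_s: 18.95
ee_pos: [505.0, -0.8, 160.3]
tool_rot: [-0.0, 0.707, 0.0, 0.707]
contact_force: [-0.6, -0.1, 0.0]
gripper_width: 44.0
```

Run:
```python
from h import *
nuts("c")
```

```text
18.95 [505.04163993  -0.79978193 160.28368849] [-0.57425729 -0.12224927  0.03478269] 44.03364792334339
blue [([394, 146, 5, 4, 10], [395.0, 147.0]), ([349, 224, 3, 2, 5], [350.0, 224.0]), ([340, 228, 6, 7, 25], [343.0, 231.0]), ([351, 235, 11, 6, 32], [356.0, 238.0]), ([337, 236, 6, 5, 21], [340.0, 238.0])]
yel [([329, 174, 23, 18, 95], [340.0, 182.0])]
red [([322, 205, 48, 46, 1438], [345.0, 227.0]), ([200, 319, 14, 11, 113], [205.0, 325.0])]
```

Now letting down slowly along the same arc.

>>> move_arm([
  [-1, 0, 4, 0, 0, 0, 44],
  [-2, 0, 8, 0, 0, 0, 44],
  [-3, 0, 12, 0, 0, 0, 44],
  [-5, 0, 16, 0, 0, 0, 44],
  [-6, 0, 20, 0, 0, 0, 44],
  [-7, 0, 24, 0, 0, 0, 44],
  [-8, 0, 28, 0, 0, 0, 44],
  [-9, 0, 32, 0, 0, 0, 44],
  [-10, 0, 36, 0, 0, 0, 44],
  [-11, 0, 40, 0, 0, 0, 44],
  [-12, 0, 44, 0, 0, 0, 44],
  [-12, 0, 48, 0, 0, 0, 44],
  [-13, 0, 52, 0, 0, 0, 44],
  [-13, 0, 56, 0, 0, 0, 44],
  [-13, 0, 60, 0, 0, 0, 44],
  [-12, 0, 64, 0, 0, 0, 44],
  [-12, 0, 68, 0, 0, 0, 44],
  [-11, 0, 72, 0, 0, 0, 44],
  [-11, 0, 76, 0, 0, 0, 44],
])

```text
time_s: 20.9
ee_pos: [581.2, -0.8, 171.1]
tool_rot: [-0.0, 0.707, 0.0, 0.707]
contact_force: [0.6, 0.7, -0.4]
gripper_width: 44.1
```

>>> move_arm([
  [1, 0, 4, 0, 0, 0, 44],
  [1, 0, 7, 0, 0, 0, 44],
  [2, 0, 10, 0, 0, 0, 44],
  [3, 0, 14, 0, 0, 0, 44],
  [4, 0, 17, 0, 0, 0, 44],
  [5, 0, 20, 0, 0, 0, 44],
  [6, 0, 24, 0, 0, 0, 44],
  [7, 0, 27, 0, 0, 0, 44],
  [9, 0, 30, 0, 0, 0, 44],
  [10, 0, 33, 0, 0, 0, 44],
  [12, 0, 36, 0, 0, 0, 44],
  [13, 0, 39, 0, 0, 0, 44],
  [15, 0, 42, 0, 0, 0, 44],
  [17, 0, 45, 0, 0, 0, 44],
  [18, 0, 48, 0, 0, 0, 44],
  [20, 0, 51, 0, 0, 0, 44],
  [20, 0, 54, 0, 0, 0, 44],
  [20, 0, 58, 0, 0, 0, 44],
  [20, 0, 63, 0, 0, 0, 44],
  [20, 0, 63, 0, 0, 0, 44],
])

```text
time_s: 22.9
ee_pos: [644.4, -0.7, 151.2]
tool_rot: [-0.0, 0.707, 0.0, 0.707]
contact_force: [0.2, -0.1, -0.5]
gripper_width: 44.0
```

Run:
```python
from h import *
nuts("d")
```

```text
22.9 [644.37598145  -0.72801914 151.15446363] [ 0.24470857 -0.08362713 -0.45826022] 44.015727076404005
blue [([352, 118, 3, 4, 8], [353.0, 120.0]), ([394, 146, 5, 4, 10], [395.0, 147.0]), ([296, 156, 3, 3, 5], [297.0, 157.0]), ([347, 221, 6, 5, 26], [350.0, 223.0]), ([339, 227, 7, 8, 30], [342.0, 231.0]), ([351, 235, 11, 6, 32], [356.0, 238.0]), ([337, 236, 6, 5, 22], [340.0, 238.0])]
yel [([291, 150, 22, 16, 80], [302.0, 157.0])]
red [([322, 205, 48, 46, 1466], [345.0, 227.0]), ([200, 319, 14, 11, 111], [205.0, 325.0])]
```

Flat again. I'll lift off straight up, move aside and take the last look.

>>> move_arm([
  [-20, 0, 0, 0, 0, 0, 44],
  [-50, 0, 0, 0, 0, 0, 44],
  [-100, 0, 0, 0, 0, 0, 44],
  [-130, 0, 0, 0, 0, 0, 44],
  [-130, -40, -40, 0, 0, 0, 44],
  [-130, -80, -80, 0, 0, 0, 44],
  [-130, -120, -120, 0, 0, 0, 44],
  [-130, -160, -160, 0, 0, 0, 44],
  [-130, -200, -200, 0, 0, 0, 44],
  [-130, -240, -240, 0, 0, 0, 44],
  [-130, -280, -250, 0, 0, 0, 44],
  [-130, -320, -260, 0, 0, 0, 44],
  [-130, -320, -260, 0, 0, 0, 44],
])

```text
time_s: 24.25
ee_pos: [382.0, -323.7, 281.4]
tool_rot: [0.001, 0.707, -0.001, 0.707]
contact_force: [-0.3, 1.3, -0.0]
gripper_width: 43.8
```

Run:
```python
from h import *
nuts("e");a=cv2.imread("pics/s_e.png")[140:270,260:390]
t=bowl()[120:270,250:400]
cv2.imwrite("pics/end.png",np.hstack([cv2.resize(x,(400,400),interpolation=cv2.INTER_CUBIC) for x in(a,t)]))
```

```text
24.25 [ 382.02395408 -323.73155656  281.39868702] [-0.34375464  1.31646129 -0.00219672] 43.774549551241115
blue [([352, 118, 3, 4, 8], [353.0, 120.0]), ([394, 146, 4, 3, 6], [396.0, 147.0]), ([296, 156, 3, 3, 6], [297.0, 157.0]), ([347, 221, 6, 5, 23], [350.0, 223.0]), ([339, 227, 7, 8, 27], [342.0, 231.0]), ([351, 235, 11, 6, 29], [356.0, 238.0]), ([337, 236, 6, 5, 21], [340.0, 238.0])]
yel [([291, 143, 33, 22, 126], [308.0, 154.0])]
red [([322, 205, 48, 46, 1445], [345.0, 227.0]), ([200, 319, 14, 11, 113], [205.0, 325.0])]
bowl [507.2  -2.9] [1.  1.6 2.3] [ 306  207   46   45 1642]
```

View pics/end.png

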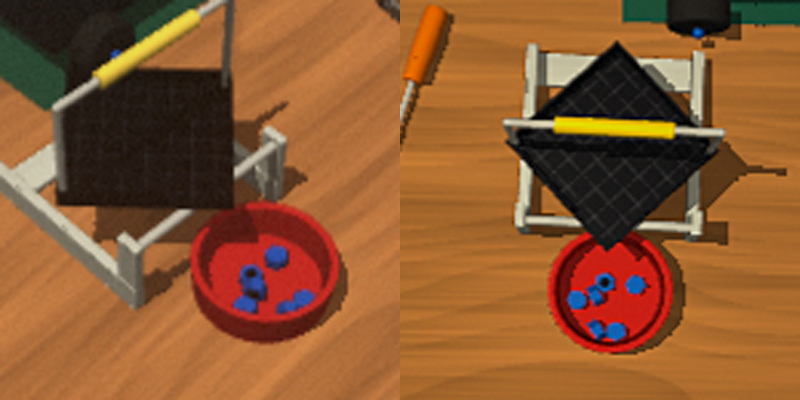

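The last picture shows the tray flat and empty and six nuts in the bowl, at top-crop (605,282), (635,284), (577,299), (597,295), (597,328) and (616,330). The arm is clear, so I'm handing in.

```bash
python3 -c "
from rig import ctrl
print(ctrl.finish_job())"
```

```text
the job is handed in; nothing more can be done
None
```

The job is handed in at about 24 s on the robot's clock. All six nuts are in the red bowl, and the tray is back down flat and empty. No verdict is reported on hand-in, so this rests on my own last pictures.

**What I did:**
- **Bowl:** I dragged the larger red bowl under the spout by its inner wall.
- **Tipping:** I straddled the yellow grip with open fingers and tipped the tray slowly to about 0.9–0.95 rad, worked out from the bar's position.
- **Lowering:** I let the tray down along the same arc at about 0.3 rad/s.

**Last checks:**
- **Nuts and bowl:** The final top and side views show six nuts in the upright bowl, which is about 10 mm from the drop point.
- **Robot:** The arm stands clear of everything.
- **Bystanders:** The screwdriver looks where it was. I did not measure the wheel and shock absorber again, but the arm did not work near them.

**What disagreed or failed:**
- **Finger length:** The real fingertips sit about 30 mm above the reported tool position. My first rim pinch and outside push therefore passed over the bowl without touching it. I measured the offset by touching down on the bowl floor, which briefly read about 69 N in z (75 N in all, limit 120 N).
- **Bowl reading:** The wrist-camera overlay differed from the top-camera fit by a few mm, which did not matter here.

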